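# Turn the bead rack and point out the red tin

## Robot

A 7-joint arm with a two-finger parallel gripper is mounted at the origin on the work surface; the furniture and walls round the work are solid. World frame = base frame: x ahead of the robot, y to its left, z up, the work surface at z = 0. Lengths are in m, angles in rad, forces in N, time in s.
With the tool pointing down it reaches from about 0.4 to 0.85 m from the base axis. Payload 10.4 kg.
Tool frame: the origin (TCP) lies midway between the tips of the shut fingers; the grasp point (between the pads) lies 19 mm behind it; z points along the fingers, y is the line along which they close (so a half turn about z gives the same grasp; the last joint's range is limited). The gripper opens to 87 mm and grips with 3 to 60 N. Pads are 19 mm wide; open, the fingers measure 117 mm over their backs; the gripper's body (75 mm by 190 mm) begins 51 mm behind the grasp point.
Start: joints at [1.174, 0.332, -0.065, 1.46, 0.022, 1.35, -0.088], TCP at [0.228, -0.582, 0.223] pointing down, gripper open.
Joint ranges: [-2.6, 2.6], [-0.5, 2.12], [-1.47, 1.34], [0.16, 2.42], [-1.27, 4.41], [0.06, 2.06], [-2.6, 2.6]. Speed limits (rad/s): [2.22, 2.22, 2.79, 2.79, 3.14, 3.14, 3.14].

## Interface

Orientations are given as a unit quaternion [x, y, z, w].
In Python, from bench import r gives the robot as it stands.
- The arm moves only by the tool arm_command, never from a script. Its argument "moves" is one flat list of numbers, 4 for each row, row after row: the shift along the tool's x, y, z in cm, then the turn about the tool's z in degrees. A call has 1 to 12 rows; each row shifts and turns the commanded pose from where the row before left it, along the tool's axes as they then stand; what a row does not reach is not made up. A row lasts 1/12 s, in which the tool goes at most 41.7 mm and 7.16 degrees, less where a joint would pass 70% of its speed; a pose out of reach is approached as far as the arm can. A call with a gripper value outside its range is refused whole. "fingers" is the opening in per cent of the stroke, from 0 (shut) to 100 (fully open), set as the call begins (left out, the last holds). The fingers move at their own pace and stop on an object; "squeeze" is the grip in N (left out, the last holds). Time passes only in rows, so rows that do not move let the fingers close. It gives the time, the measured TCP pose, the force, the opening and the grip force at its end, in the units of the state.
- r.read_state(): the state, without advancing time (a new reading comes with each control period).
- r.camera(name): name is "scene" or "side" or "wrist"; returns the picture (400x640x3 uint8, red, green, blue); there is no depth.
- r.camera_info(name): a dict with "fx", "fy", "cx", "cy" (pixels), "origin" and "attitude" of the camera in the world. Camera axes: x right, y up, looking along -z (the intrinsics and any distortion apply to the point x, -y, -z); pixel columns grow to the right and rows downward; lengths in m; the calibration is good to about 2 mm. A picture is of the moment at which its call begins: read the wrist's pose just before it. camera_info takes no time and is no camera call; for the wrist camera it gives the pose at the moment of the call.
- r.close_job(): hands the job in; it is judged then, once.
The state is a dict: "time": time; "joint_positions": joint angles; "joint_vel": joint speeds; "joint_torque": joint torques, N m; "ee_pos": TCP position; "eef_rot": TCP orientation; "ft_force": force on the tool from outside, world axes, zero at the start; "torque": the same for the moment, N m; "width": finger opening in m; "grip_force": force on a finger pad.
Only numpy, scipy, OpenCV 4.12 (cv2) and the standard library are available. Lean on these libraries where they do the work, as an engineer would, in place of code of your own. Each camera call takes 0.05 s, during which the arm holds its last target. There are 200 camera calls.

## Task

The apprentice needs the tin of red beads, but it is under the clear dust cover of the revolving bead rack. Gently push the rack's tray round by the dark pegs on its rim, gripping nothing, until the red tin stands in the middle of the gap in the cover with the tray at rest; do not touch the tins, do not lean on the cover, and leave everything else on the table where it is. Then point at the red tin for the apprentice: bring the fingertips one to three centimetres above the middle of its lid, do not touch it, stay still there for at least two seconds, and finish still pointing at it.

Things in the scene. Friction and masses are not known exactly. Their poses are not given: they have to be found in the camera images.
- rack_base: Fixed part of the revolving bead rack: dark foot, spindle and a flat clear dust cover (disc 186 mm across, underside 46 mm and top 49 mm above the table; brass nut at its centre, 18 mm across, up to 61 mm). It is edged in black; a sector of 130 degrees is missing from it: the gap. Origin: on the table, on the spindle's axis, z up; the gap's middle lies in its own -x direction.
- rack_tray (a joint): Turn of the round pale wooden tray (201 mm across, rim 31 mm above the table, four equal compartments) about the spindle since the start, rad, counter-clockwise from above positive. It turns either way without stops, stays where it is left and takes 2 to 3 N at a peg to turn slowly.
- peg_0 (a point): Top centre of one of the four dark wooden pegs standing on the tray's rim between the compartments, 90 degrees apart, 101 mm from the spindle's axis: upright, round, 12 mm thick, top 82 mm above the table, so the upper 33 mm stand free above the cover and outside its edge.
- peg_1 (a point): Top centre of one of the four dark wooden pegs standing on the tray's rim between the compartments, 90 degrees apart, 101 mm from the spindle's axis: upright, round, 12 mm thick, top 82 mm above the table, so the upper 33 mm stand free above the cover and outside its edge.
- peg_2 (a point): Top centre of one of the four dark wooden pegs standing on the tray's rim between the compartments, 90 degrees apart, 101 mm from the spindle's axis: upright, round, 12 mm thick, top 82 mm above the table, so the upper 33 mm stand free above the cover and outside its edge.
- peg_3 (a point): Top centre of one of the four dark wooden pegs standing on the tray's rim between the compartments, 90 degrees apart, 101 mm from the spindle's axis: upright, round, 12 mm thick, top 82 mm above the table, so the upper 33 mm stand free above the cover and outside its edge.
- tin_red: Round aluminium tin, 71 mm across, 21 mm high, red beads in its window lid: the tin to point at. It stands loose in a compartment, its centre about 58 mm from the spindle's axis, 45 degrees round from the pegs on either side; its lid is 39 mm above the table. Origin: centre of its underside, z up.
- tin_blue: Round aluminium tin, 75 mm across, 22 mm high, pale blue and gold beads in its window lid; in another compartment. Origin: centre of its underside.
- tin_green: Round aluminium tin, 77 mm across, 20 mm high, green beads in its window lid; in another compartment. Origin: centre of its underside.
- tin_grey: Round aluminium tin, 79 mm across, 21 mm high, grey and gold beads in its window lid; in another compartment. Origin: centre of its underside.
- pliers: Wire pliers with red handles lying on the table, 41x124x10 mm; bystander. Origin: centre of the underside.
- thread_spool: Small spool of wire standing on its flange, 51 mm across, 47 mm high; bystander. Origin: centre of the underside.
- chain_box: Small clear open box of gilt chain, 90x59x24 mm; bystander. Origin: centre of the underside.
- glue_bottle: White and blue squeeze bottle with an orange nozzle lying on the table, 76x81x23 mm; bystander. Origin: centre of the underside.
- brush_pot: Small steel pot with sticks and a brush standing in it, 71 mm across, 136 mm high; bystander. Origin: centre of the underside.
Not all that is in view belongs to the job. What is shaped like the tin_blue but purple is not meant.

How it is judged:
By the outcome, as a careful person would: the job done as asked, in the order asked, and still so for the second after the job is handed in, with the robot touching nothing.
It also fails if it takes over 59 s, if anything falls off the work surface, if the arm or the gripper's body presses on something with over 40 N, if the wrist force passes 120 N, or if a joint passes its speed limit or range.

## Working session

There is one attempt and no reset: what is moved stays moved. The work goes in short steps, Python scripts to look and compute and a tool call to move; the robot and the scene stay as the last step left them, time stands still between calls to the robot, and variables do not carry over. Pictures are saved under pics/ and viewed, at most 10 in all, crops included, and the job is handed in when it is done.

Besides the shell and the picture viewer there is one more tool, called after "Request:" as name(argument=value, ...) on one line, values as JSON. arm_command: Moves the arm, as the interface text tells. Its arguments: {"type":"object","properties":{"moves":{"type":"array"},"fingers":{"type":"number"},"squeeze":{"type":"number"}},"required":["moves"]}

```bash
mkdir -p pics; ls; python3 - <<'E'
from bench import r
import cv2
s=r.read_state();print(s['time'],s['ee_pos'],s['eef_rot'],s['width'],s['ft_force'])
for n in("scene","side"):
    print(n,r.camera_info(n)); cv2.imwrite(f"pics/{n}0.png",r.camera(n)[:,:,::-1])
E
```

```text
pics
0.0 [ 0.22806182 -0.58148391  0.22173801] [ 9.82583991e-01  1.85817636e-01 -1.66848752e-04 -6.92366228e-04] 0.08761406080324266 [ 0.26169513 -0.1354879   0.02283602]
scene {'fx': 434.7950848581321, 'fy': 434.7950848581321, 'cx': 321.0011533321866, 'cy': 199.40919359948856, 'origin': array([-0.34108818,  0.62209187,  0.54131841]), 'attitude': array([-0.2127414 ,  0.49482788,  0.76525426, -0.3525229 ])}
side {'fx': 464.4388181858624, 'fy': 464.4388181858624, 'cx': 315.28952672813665, 'cy': 192.6135839307964, 'origin': array([ 0.05192997, -1.02865598,  0.57960034]), 'attitude': array([ 0.52947619, -0.09785379, -0.13363398,  0.83199853])}
```

View pics/scene0.png

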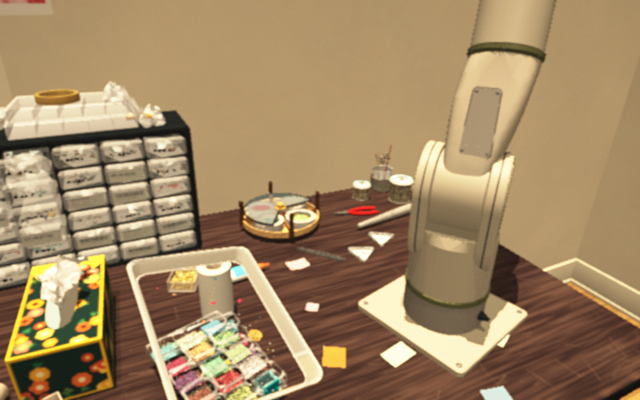

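View pics/side0.png

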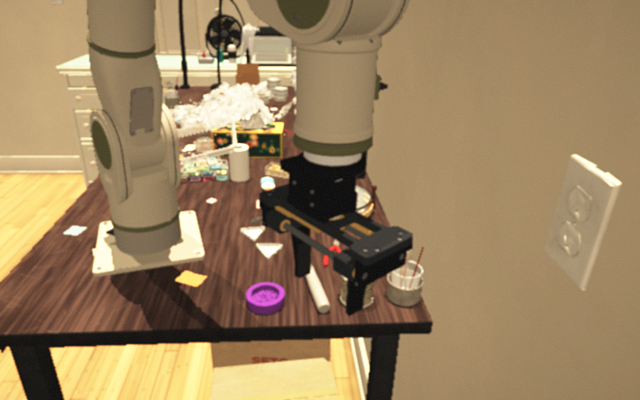

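The scene view shows the rack at about (280,215), with pegs at (241,212), (291,226), (318,197) and (270,200). In the side view the arm hides it. The purple tin at (265,297) is the decoy. Next I'll locate the rack roughly and bring the wrist camera over it.

```bash
cat > h.py <<'E'
from bench import r
import numpy as np, cv2
from scipy.spatial.transform import Rotation as R
def ray(i,u,v):
    d=R.from_quat(i['attitude']).apply([(u-i['cx'])/i['fx'],-(v-i['cy'])/i['fy'],-1]);return np.array(i['origin']),d
def onz(i,u,v,z):
    o,d=ray(i,u,v);return o+d*(z-o[2])/d[2]
def proj(i,p):
    q=R.from_quat(i['attitude']).inv().apply(np.array(p)-i['origin']);return np.array([i['cx']-i['fx']*q[0]/q[2],i['cy']+i['fy']*q[1]/q[2]])
E
python3 - <<'E'
from h import *
i=r.camera_info('scene')
for u,v,z in((280,207,.061),(241,203,.082),(291,216,.082),(318,192,.082),(270,195,.082)):print(onz(i,u,v,z))
print(r.camera_info('wrist'))
cv2.imwrite("pics/w0.png",r.camera('wrist')[:,:,::-1])
im=r.camera('scene')[165:265,215:345,::-1]
cv2.imwrite("pics/s0c.png",cv2.resize(im,None,fx=6,fy=6,interpolation=cv2.INTER_CUBIC)[:600])
E
```

```text
[0.46095776 0.03838787 0.061     ]
[0.50333729 0.12485828 0.082     ]
[0.3715899 0.0725199 0.082    ]
[ 0.43639712 -0.06679564  0.082     ]
[0.49835349 0.04195482 0.082     ]
{'fx': 293.1340507756712, 'fy': 293.1340507756712, 'cx': 320.5435971161847, 'cy': 200.4689739184741, 'origin': array([ 0.28917463, -0.55829945,  0.38443061]), 'attitude': array([-0.10081679,  0.06949156, -0.55935235,  0.81983648])}
```

View pics/w0.png

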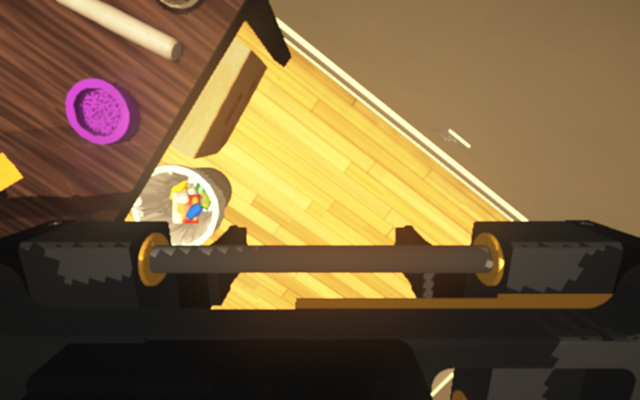

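The wrist camera looks along tool +x from 16 cm above the TCP, and shows the purple decoy at (98,111). I'm moving round the base in an arc to the rack, rising, with the fingers shut.

Request:
arm_command(moves=[3.4,-1.1,-1,-3.6,3.4,-1.1,-1,-3.6,3.4,-1.1,-1,-3.6,3.4,-1.1,-1,-3.6,3.4,-1.1,-1,-3.6,3.4,-1.1,-1,-3.6,3.4,-1.1,-1,-3.6,3.4,-1.1,-1,-3.6], fingers=0, squeeze=5)

```text
time: 0.87
ee_pos: [0.4034, -0.3574, 0.3028]
eef_rot: [0.905, 0.426, -0.0, -0.0]
ft_force: [-0.4, 0.6, 1.1]
width: 0.0416
grip_force: 0.0
```

Request:
arm_command(moves=[3.2,-1.1,0,-3.6,3.2,-1.1,0,-3.6,3.2,-1.1,0,-3.6,3.2,-1.1,0,-3.6,3.2,-1.1,0,-3.6,3.2,-1.1,0,-3.6,0,0,0,0,0,0,0,0])

```text
time: 1.53
ee_pos: [0.4442, -0.1597, 0.3029]
eef_rot: [0.809, 0.588, -0.0, 0.0]
ft_force: [-0.6, -0.6, 0.4]
width: 0.0008
grip_force: 0.0
```

```bash
python3 - <<'E'
from h import *
s=r.read_state();print(s['time'],s['ee_pos'],R.from_quat(s['eef_rot']).as_matrix().round(3).tolist(),s['width'],s['ft_force'])
i=r.camera_info('wrist');print(i, proj(i,(.46,.038,.061)))
cv2.imwrite("pics/w1.png",r.camera('wrist')[:,:,::-1])
E
```

```text
1.5333 [ 0.44423333 -0.15974305  0.30286926] [[0.309, 0.951, 0.001], [0.951, -0.309, -0.001], [-0.001, 0.001, -1.0]] 0.0007722953856301176 [-0.574045   -0.60884445  0.43159535]
{'fx': 293.1340507756712, 'fy': 293.1340507756712, 'cx': 320.5435971161847, 'cy': 200.4689739184741, 'origin': array([ 0.46405614, -0.09750521,  0.46542092]), 'attitude': array([-0.12134582,  0.01878624, -0.15544203,  0.98018368])} [283.09517785  19.98998841]
```

View pics/w1.png

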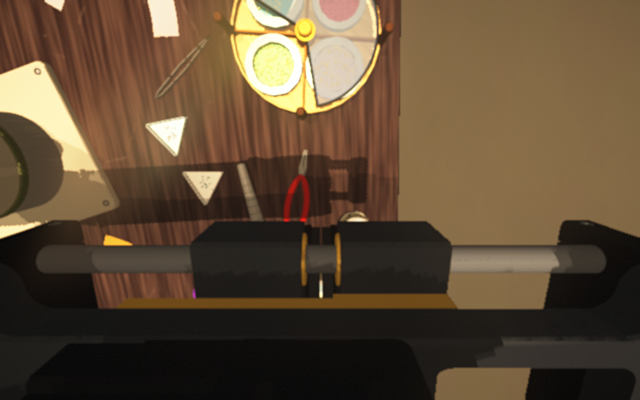

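The nut is at (305,29). The green tin sits in the gap, facing the robot, and the reddish tin is under the cover at (337,5). I need to move closer to see the whole rack.

Request:
arm_command(moves=[3,0,0,-2,3,0,0,-2,3,0,0,-2,0,0,0,0,0,0,0,0])

```text
time: 2.0
ee_pos: [0.4693, -0.075, 0.3024]
eef_rot: [0.778, 0.628, -0.0, -0.0]
ft_force: [0.4, -1.1, -0.5]
width: 0.0004
grip_force: 0.0
```

```bash
python3 - <<'E'
from h import *
s=r.read_state();print(s['time'],s['ee_pos'])
i=r.camera_info('wrist');print(proj(i,(.46,.038,.061)))
im=r.camera('wrist');np.savez("w2.npz",im=im,**i)
c=im[0:200,195:461,::-1]
cv2.imwrite("pics/w2.png",cv2.resize(c,None,fx=3,fy=3,interpolation=cv2.INTER_CUBIC))
E
```

```text
2.0 [ 0.46929045 -0.07497278  0.30243483]
[295.50433713  92.7528846 ]
```

View pics/w2.png

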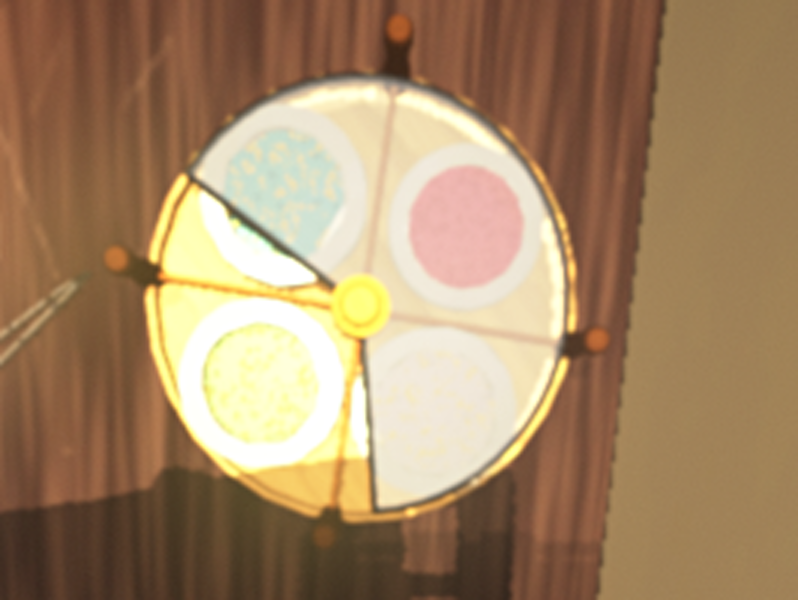

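There are four tins in the crop: blue at (290,190), green in the gap at (262,385), grey at (440,410), and red at (465,225), which is full-frame (350,75). The red-bead tin is clearly the one meant; the purple decoy is elsewhere on the table. Next I'll measure positions.

```bash
python3 - <<'E'
from h import *
i=dict(np.load("w2.npz")); im=i.pop('im')
q=dict(i); q['origin']=np.array([0.46405614,-0.09750521,0.46542092]);q['attitude']=np.array([-0.12134582,0.01878624,-0.15544203,0.98018368])
f=lambda u,v:(u/3+195,v/3)
def tri(a,b):
    o1,d1=ray(i,*a);o2,d2=ray(q,*b);t=np.linalg.lstsq(np.c_[d1,-d2],o2-o1,rcond=None)[0]
    return (o1+d1*t[0]+o2+d2*t[1])/2
w1=cv2.imread('pics/w1.png')
print('nut tri',tri(f(360,304),(305.5,29)))
pk=[f(399,26),f(117,258),f(326,537),f(597,340)]
for a,b in zip(pk[1:],[(217,17),(301,114),(389,18)]):print('peg tri',tri(a,b))
c=onz(i,*f(360,304),.061);print('nut',c)
sc=r.camera_info('scene');print('scene nut',proj(sc,c))
P=[onz(i,*p,.082) for p in pk]
print('mean pegs',np.mean(P,0))
c=np.mean(P,0)
for p in P:
    d=p-c;print('peg',p,np.hypot(*d[:2]),np.degrees(np.arctan2(d[1],d[0])), 'scene',proj(sc,p))
# red via mask
hsv=cv2.cvtColor(im,cv2.COLOR_RGB2HSV);m=((hsv[...,0]>165)|(hsv[...,0]<6))&(hsv[...,1]>60)&(hsv[...,2]>150)
n,l,s,ce=cv2.connectedComponentsWithStats(m.astype('uint8'));k=1+s[1:,4].argmax();print(ce[k],s[k])
t=onz(i,*ce[k],.039);d=t-c;print('red',t,np.hypot(*d[:2]),np.degrees(np.arctan2(d[1],d[0])))
for e in((190,172),(376,511)):
    t=onz(i,*f(*e),.049);d=t-c;print('gap edge',t,np.hypot(*d[:2]),np.degrees(np.arctan2(d[1],d[0])))
E
```

```text
nut tri [0.48300192 0.0229801  0.05122366]
peg tri [0.38709662 0.06035667 0.07507347]
peg tri [ 0.44516952 -0.07424523  0.0653301 ]
peg tri [ 0.56741623 -0.01402618  0.11850891]
nut [0.4825076  0.02228642 0.061     ]
scene nut [280.04927586 202.45248178]
mean pegs [0.48287102 0.02248504 0.082     ]
peg [0.51919068 0.11689981 0.082     ] 0.10115960615028141 68.95916349854782 scene [240.33492727 200.0096079 ]
peg [0.38922576 0.05898283 0.082     ] 0.10050633505354277 158.70689216109446 scene [290.95165193 211.72013159]
peg [ 0.44682175 -0.07163032  0.082     ] 0.10078318969710015 -110.958475327061 scene [316.78741466 190.28244404]
peg [ 0.57624588 -0.01431214  0.082     ] 0.10036382978090823 -21.508418764046308 scene [270.32437149 180.67382842]
[349.89361702  75.07801418] [ 332   56   37   39 1128]
red [0.53592823 0.04711404 0.039     ] 0.05849491487384084 24.900587959071235
gap edge [0.42204359 0.09209849 0.049     ] 0.09244462031955505 131.14658658471768
gap edge [ 0.46977807 -0.06966417  0.049     ] 0.09307471369638581 -98.08669730814998
```

```bash
python3 - <<'E'
from h import *
i=dict(np.load("w2.npz"));i.pop('im');sc=r.camera_info('scene')
print('table edge',onz(i,195+660/3,10,0),onz(i,195+603/3,590/3,0))
print('cabinet foot',onz(sc,198,247,0),'tray box rim', onz(sc,240,250,.05),'glue',onz(sc,265,266,.01))
E
```

```text
table edge [ 6.46259872e-01  1.16862030e-01 -5.55111512e-17] [ 0.57971096 -0.14475858  0.        ]
cabinet foot [0.50892849 0.24467856 0.        ] tray box rim [0.36324472 0.21660118 0.05      ] glue [0.32973179 0.17692549 0.01      ]
```

Request:
arm_command(moves=[1.3,-1.7,3.1,0,1.3,-1.7,3.1,0,1.3,-1.7,3.1,0,1.3,-1.7,3.1,0,1.3,-1.7,3.1,0,1.3,-1.7,3.1,0,0,0,0,0,0,0,0,0])

```text
time: 2.72
ee_pos: [0.3846, 0.0215, 0.1156]
eef_rot: [0.779, 0.627, -0.001, -0.001]
ft_force: [-0.9, -0.2, 0.6]
width: 0.0004
grip_force: 0.0
```

Request:
arm_command(moves=[1.55,-0.15,0,6,1.55,-0.15,0,6,1.55,-0.15,0,6,1.55,-0.15,0,6,0,0,0,0,0,0,0,0])

```text
time: 3.22
ee_pos: [0.4041, 0.0814, 0.1176]
eef_rot: [0.892, 0.453, 0.001, 0.0]
ft_force: [0.1, -0.8, 0.4]
width: 0.0005
grip_force: 0.0
```

```bash
python3 - <<'E'
from h import *
s=r.read_state();e=s['ee_pos'];d=e[:2]-np.array([.4828,.0224]);M=R.from_quat(s['eef_rot']).as_matrix()
print(e,np.hypot(*d),np.degrees(np.arctan2(d[1],d[0])),'yaw',np.degrees(np.arctan2(M[1,0],M[0,0])))
cv2.imwrite("pics/w3.png",r.camera('wrist')[:,:,::-1])
E
```

```text
[0.40407317 0.08142662 0.11761121] 0.09839743919816547 143.13872391655786 yaw 53.836375875565395
```

View pics/w3.png

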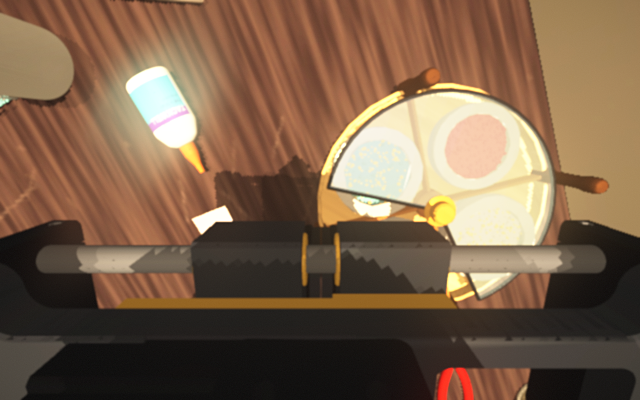

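The picture shows free space around the finger, with the glue bottle at (165,110) well away. I'll go down beside the first peg.

Request:
arm_command(moves=[0,-0.1,1.5,0,0,-0.1,1.5,0,0,-0.1,1.5,0,0,0,1.5,0,0,0,0,0,-0.35,0,0,-2,-0.35,0,0,-2,-0.35,0,0,-2,-0.35,0,0,-2,-0.35,0,0,-2,0,0,0,0])

```text
time: 4.18
ee_pos: [0.3915, 0.0679, 0.0576]
eef_rot: [0.849, 0.529, 0.0, 0.001]
ft_force: [0.6, -1.0, 0.2]
width: 0.0005
grip_force: 0.3
```

```bash
cat >> h.py <<'E'
def st():
    s=r.read_state();e=s['ee_pos'];d=e[:2]-np.array([.4828,.0224]);M=R.from_quat(s['eef_rot']).as_matrix()
    print(round(s['time'],2),e.round(4),'R',np.hypot(*d).round(4),'phi',np.degrees(np.arctan2(d[1],d[0]))%360,'yaw',np.degrees(np.arctan2(M[1,0],M[0,0])),s['ft_force'].round(1))
E
python3 -c "
from h import *
st()"
```

```text
4.18 [0.3915 0.0679 0.0576] R 0.102 phi 153.52417308166818 yaw 63.88273547937287 [ 0.6 -1.   0.2]
```

Request:
arm_command(moves=[-0.44,0.01,0,-2.5,-0.44,0.01,0,-2.5,-0.44,0.01,0,-2.5,-0.44,0.01,0,-2.5,-0.44,0.01,0,-2.5,-0.44,0.01,0,-2.5,-0.44,0.01,0,-2.5,-0.44,0.01,0,-2.5])

```text
time: 4.85
ee_pos: [0.382, 0.0352, 0.0576]
eef_rot: [0.744, 0.668, 0.001, 0.001]
ft_force: [1.0, 2.1, 0.9]
width: 0.0003
grip_force: 1.1
```

```bash
python3 - <<'E'
from h import *
st()
i=r.camera_info('wrist');im=r.camera('wrist');np.savez('w4.npz',im=im,**i)
cv2.imwrite("pics/w4.png",im[:,:,::-1])
E
```

```text
4.85 [0.382  0.0352 0.0576] R 0.1016 phi 172.74860857559295 yaw 83.89361529511407 [1.  2.1 0.9]
```

View pics/w4.png

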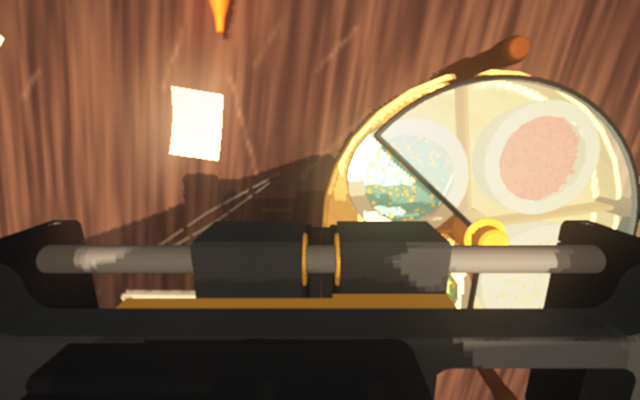

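The tray is turning: the peg top is at (518,46), and the red tin at (540,158) is still under the cover. I'll measure the angle.

```bash
python3 - <<'E'
from h import *
i=dict(np.load("w4.npz"));i.pop('im')
for n,u,v,z in(('peg',518,46,.082),('red',540,158,.039),('nut',490,239,.061)):
    p=onz(i,u,v,z);d=p[:2]-[.4828,.0224];print(n,p,np.hypot(*d),np.degrees(np.arctan2(d[1],d[0])))
E
```

```text
peg [0.47648009 0.12466147 0.082     ] 0.10245657538627838 93.53646378371734
red [0.5209315  0.06730784 0.039     ] 0.058912860771625546 49.66522403079957
nut [0.47942298 0.02707574 0.061     ] 0.005767744406899894 125.83843731501912
```

Request:
arm_command(moves=[-0.44,0.01,0,-2.5,-0.44,0.01,0,-2.5,-0.44,0.01,0,-2.5,-0.44,0.01,0,-2.5,-0.44,0.01,0,-2.5,-0.44,0.01,0,-2.5,-0.44,0.01,0,-2.5,-0.44,0.01,0,-2.5,-0.44,0.01,0,-2.5,-0.44,0.01,0,-2.5,-0.44,0.01,0,-2.5,-0.44,0.01,0,-2.5])

```text
time: 5.9
ee_pos: [0.3896, -0.0162, 0.0573]
eef_rot: [0.546, 0.838, 0.0, 0.0]
ft_force: [-0.0, 2.7, 1.4]
width: 0.0005
grip_force: 1.2
```

```bash
python3 -c "
from h import *
st()"
```

```text
5.9 [ 0.3896 -0.0162  0.0573] R 0.1009 phi 202.51943289443776 yaw 113.83953915078358 [-0.   2.7  1.4]
```

Request:
arm_command(moves=[-0.44,0.01,0,-2.5,-0.44,0.01,0,-2.5,-0.44,0.01,0,-2.5,-0.44,0.01,0,-2.5,-0.44,0.01,0,-2.5,-0.44,0.01,0,-2.5,-0.44,0.01,0,-2.5,-0.44,0.01,0,-2.5,-0.44,0.01,0,-2.5,-0.44,0.01,0,-2.5,-0.44,0.01,0,-2.5,-0.44,0.01,0,-2.5])

```text
time: 6.9
ee_pos: [0.4219, -0.0571, 0.057]
eef_rot: [0.31, 0.951, -0.0, -0.0]
ft_force: [-1.3, 1.6, 2.5]
width: 0.0005
grip_force: 1.1
```

Request:
arm_command(moves=[0.2,0,0,0,0.4,0,0,0,0,0,-2,0,0,0,-2,0,0,0,-2,0,0,0,0,0])

```text
time: 7.4
ee_pos: [0.4185, -0.0531, 0.1199]
eef_rot: [0.311, 0.95, -0.0, 0.002]
ft_force: [1.4, 0.1, -0.3]
width: 0.0004
grip_force: 0.0
```

```bash
python3 -c "
from h import *
st()
i=r.camera_info('wrist');im=r.camera('wrist');np.savez('w5.npz',im=im,**i)
for n,a,z in(('peg',153.3,.082),('peg',63.3,.082)):
    a=np.radians(a);print(proj(i,(.4828+.101*np.cos(a),.0224+.101*np.sin(a),z)))
"
```

```text
7.4 [ 0.4185 -0.0531  0.1199] R 0.0991 phi 229.56965347077653 yaw 143.70660483115742 [ 1.4  0.1 -0.3]
[449.86422824  83.98429238]
[600.9335948  208.17745365]
```

Request:
arm_command(moves=[1.05,0.04,0,6,1.05,0.04,0,6,1.05,0.04,0,6,1.05,0.04,0,6,1.05,0.04,0,6,1.05,0.04,0,6,1.05,0.04,0,6,1.05,0.04,0,6,1.05,0.04,0,6,1.05,0.04,0,6,1.05,0.04,0,6,1.05,0.04,0,6])

```text
time: 8.45
ee_pos: [0.3784, 0.0591, 0.1158]
eef_rot: [0.812, 0.584, -0.001, -0.0]
ft_force: [0.2, -0.3, -0.3]
width: 0.0006
grip_force: 0.0
```

Request:
arm_command(moves=[1.05,0.04,0,6,1.05,0.04,0,6,1.05,0.04,0,6,0.35,0,0,2,0,0,0,0,0,0,0,0])

```text
time: 8.95
ee_pos: [0.3946, 0.0896, 0.1159]
eef_rot: [0.899, 0.437, -0.001, -0.0]
ft_force: [-0.5, 0.2, 0.1]
width: 0.0008
grip_force: 0.0
```

```bash
python3 - <<'E'
from h import *
st()
i=r.camera_info('wrist');im=r.camera('wrist');np.savez('w6.npz',im=im,**i)
im=im.copy()
for a in(153.3,63.3,-26.7):
    a=np.radians(a);p=proj(i,(.4828+.101*np.cos(a),.0224+.101*np.sin(a),.082));print(p);cv2.drawMarker(im,tuple(int(x) for x in p),(0,255,255),0,12,1)
cv2.imwrite('pics/w6.png',im[:,:,::-1])
E
```

```text
8.95 [0.3946 0.0896 0.1159] R 0.1109 phi 142.70987548162472 yaw 51.87857195924596 [-0.5  0.2  0.1]
[337.04134917 246.71786143]
[466.89775144  68.04099478]
[626.5638146 192.3167431]
```

View pics/w6.png

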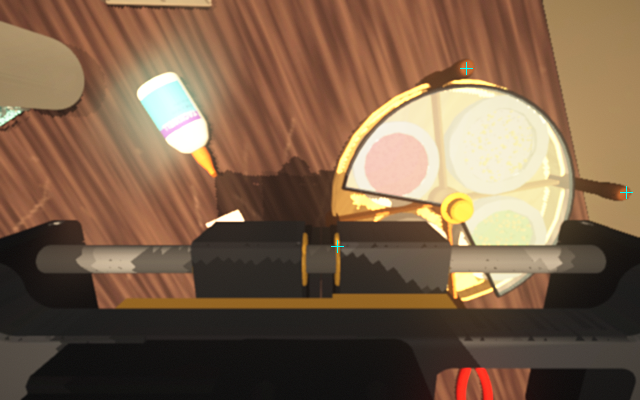

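The pegs are where predicted (crosses at (466,68) and (626,192)), and the red tin at (397,163) is nearing the gap. I'll position behind the next peg and descend.

Request:
arm_command(moves=[0.4,0.5,0,2,0.4,0.5,0,2,0,0,0,0,0,0,1.5,0,0,0,1.5,0,0,0,1.5,0,0,0,1.4,0,0,0,0,0])

```text
time: 9.67
ee_pos: [0.4059, 0.0889, 0.0554]
eef_rot: [0.914, 0.406, -0.002, -0.001]
ft_force: [-1.2, -0.1, 0.1]
width: 0.0005
grip_force: 0.0
```

```bash
python3 -c "
from h import *
st()"
```

```text
9.67 [0.4059 0.0889 0.0554] R 0.1016 phi 139.14446598533448 yaw 47.90658849876843 [-1.2 -0.1  0.1]
```

Request:
arm_command(moves=[-0.35,0.01,-0.1,-2,-0.35,0.01,-0.1,-2,-0.44,0.01,0,-2.5,-0.44,0.01,0,-2.5,-0.44,0.01,0,-2.5,-0.44,0.01,0,-2.5,-0.44,0.01,0,-2.5,-0.44,0.01,0,-2.5,-0.44,0.01,0,-2.5,-0.44,0.01,0,-2.5,-0.44,0.01,0,-2.5,-0.44,0.01,0,-2.5])

```text
time: 10.67
ee_pos: [0.3852, 0.0449, 0.0604]
eef_rot: [0.782, 0.623, 0.001, 0.0]
ft_force: [2.6, 1.6, -1.5]
width: 0.0006
grip_force: 1.1
```

Request:
arm_command(moves=[-0.44,0.01,0,-2.5,-0.44,0.01,0,-2.5,-0.44,0.01,0,-2.5,-0.44,0.01,0,-2.5,-0.44,0.01,0,-2.5,-0.44,0.01,0,-2.5,-0.44,0.01,0,-2.5,-0.44,0.01,0,-2.5,-0.44,0.01,0,-2.5,-0.44,0.01,0,-2.5,-0.44,0.01,0,-2.5,-0.44,0.01,0,-2.5])

```text
time: 11.67
ee_pos: [0.3869, -0.0072, 0.0604]
eef_rot: [0.595, 0.804, 0.001, 0.001]
ft_force: [2.2, 2.5, 0.5]
width: 0.0002
grip_force: 1.2
```

```bash
python3 -c "
from h import *
st()"
```

```text
11.67 [ 0.3869 -0.0072  0.0604] R 0.1003 phi 197.13461272569677 yaw 107.03790516281585 [2.2 2.5 0.5]
```

Request:
arm_command(moves=[-0.44,0.01,0,-2.5,-0.44,0.01,0,-2.5,-0.44,0.01,0,-2.5,-0.44,0.01,0,-2.5,-0.44,0.01,0,-2.5,-0.44,0.01,0,-2.5,-0.44,0.01,0,-2.5,-0.44,0.01,0,-2.5,-0.44,0.01,0,-2.5,-0.26,0,0,-1.5,-0.26,0,0,-1.5,-0.17,0,0,-1])

```text
time: 12.67
ee_pos: [0.4101, -0.0467, 0.0604]
eef_rot: [0.395, 0.919, 0.001, 0.001]
ft_force: [2.1, 5.1, 0.9]
width: 0.0007
grip_force: 2.3
```

Request:
arm_command(moves=[0,0,0,0,0,0,0,0])

```text
time: 12.83
ee_pos: [0.41, -0.047, 0.0602]
eef_rot: [0.396, 0.918, 0.0, 0.001]
ft_force: [3.3, 3.6, 1.2]
width: 0.0005
grip_force: 1.9
```

```bash
python3 - <<'E'
from h import *
st()
i=r.camera_info('wrist');im=r.camera('wrist');np.savez('w7.npz',im=im,**i)
sc=r.camera_info('scene');s=r.camera('scene')
hsv=cv2.cvtColor(im,cv2.COLOR_RGB2HSV);m=((hsv[...,0]>165)|(hsv[...,0]<8))&(hsv[...,1]>60)&(hsv[...,2]>100)
m[300:]=0
n,l,t,ce=cv2.connectedComponentsWithStats(m.astype('uint8'))
for k in t[1:,4].argsort()[::-1][:4]+1:
    p=onz(i,*ce[k],.039);d=p[:2]-[.4828,.0224];print(ce[k],t[k],p,np.hypot(*d),np.degrees(np.arctan2(d[1],d[0]))%360)
a=np.vstack([im[:300],cv2.resize(s[165:265,215:345],(640,300),interpolation=cv2.INTER_CUBIC)[:300]])
cv2.imwrite('pics/w7.png',a[:,:,::-1])
E
```

```text
12.83 [ 0.41   -0.047   0.0602] R 0.1006 phi 223.61083692016572 yaw 133.34793659108433 [3.3 3.6 1.2]
[406.91153082 187.90622929] [ 365  140   81   76 3018] [0.43036366 0.01076647 0.039     ] 0.05371135051928137 192.50903195760353
[376.43478261 158.39130435] [375 154   5   8  23] [0.4026501  0.01046329 0.039     ] 0.08103388943982155 188.4707872194904
[369.18181818 165.81818182] [368 164   4   4  11] [0.40267631 0.00411151 0.039     ] 0.08218439043859718 192.85767306800992
[391.55555556 163.11111111] [390 161   4   5   9] [0.41166209 0.01491453 0.039     ] 0.0715306523291378 186.00682849302908
```

View pics/w7.png

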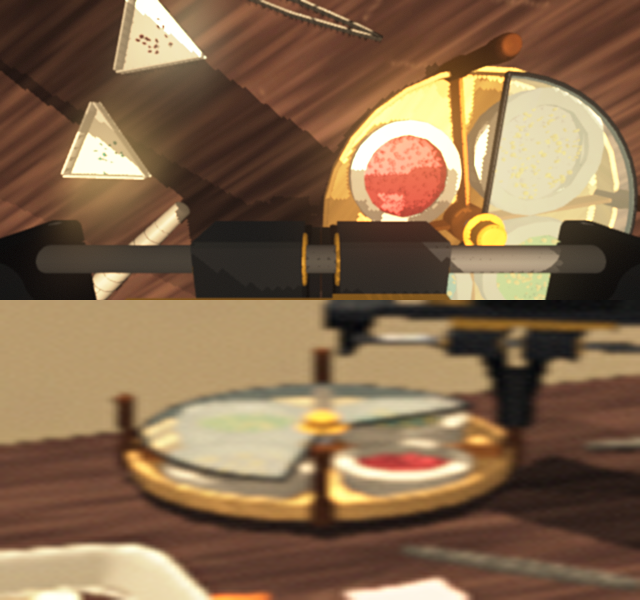

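The red tin (405,176) is now in the gap, and the peg top is at (511,43). I'll measure what turn is left.

```bash
python3 - <<'E'
from h import *
i=dict(np.load('w7.npz'));i.pop('im')
for n,u,v,z in(('peg',511,43,.082),('red',405,176,.039),('nut',485,230,.061),('gapedge',509,74,.049)):
    p=onz(i,u,v,z);d=p[:2]-[.4828,.0224];print(n,p,np.hypot(*d),np.degrees(np.arctan2(d[1],d[0]))%360)
E
```

```text
peg [0.40026601 0.08324857 0.082     ] 0.10253978429343069 143.60032920113176
red [0.4238037  0.01515295 0.039     ] 0.05943974580084076 187.00307126119486
nut [0.47414074 0.02379737 0.061     ] 0.008771285816677537 170.83302867820368
gapedge [0.4204205  0.09231972 0.049     ] 0.09370149086480936 131.73803415698458
```

Request:
arm_command(moves=[-0.18,0,0,-1,-0.18,0,0,-1,-0.18,0,0,-1,-0.18,0,0,-1,-0.18,0,0,-1,-0.18,0,0,-1,-0.18,0,0,-1,-0.09,0,0,-0.5,0,0,0,0,0,0,0,0])

```text
time: 13.77
ee_pos: [0.4192, -0.057, 0.0595]
eef_rot: [0.335, 0.942, -0.0, -0.0]
ft_force: [-0.4, 0.4, -0.1]
width: 0.0001
grip_force: 0.4
```

```bash
python3 -c "
from h import *
st()"
```

```text
13.77 [ 0.4192 -0.057   0.0595] R 0.1017 phi 231.2807628899071 yaw 140.79673034651583 [-0.4  0.4 -0.1]
```

Request:
arm_command(moves=[0.2,0,0,0,0.4,0,0,0,0,0,-2.4,0,0,0,-2.4,6.6,0,0,-2.4,6.6,0,0,-2.4,6.6,0,0,-2.4,6.6,0,0,-2.4,6.6,0,0,-2.4,6.6,0,0,-2.4,6.6,0,0,-2.4,6.6,0,0,-2.4,6.6])

```text
time: 14.77
ee_pos: [0.4142, -0.0525, 0.3006]
eef_rot: [0.76, 0.65, -0.0, 0.0]
ft_force: [0.3, -0.4, -0.5]
width: 0.0006
grip_force: 0.0
```

Request:
arm_command(moves=[-0.6,2.6,0,0,-0.6,2.6,0,0,0,0,0,0,0,0,0,0])

```text
time: 15.1
ee_pos: [0.4644, -0.0727, 0.2986]
eef_rot: [0.758, 0.652, 0.001, -0.002]
ft_force: [1.2, 0.2, -0.4]
width: 0.0008
grip_force: 0.0
```

```bash
python3 - <<'E'
from h import *
st()
i=r.camera_info('wrist');im=r.camera('wrist');np.savez('w8.npz',im=im,**i)
c=im[0:200,195:461,::-1]
cv2.imwrite("pics/w8.png",cv2.resize(c,None,fx=3,fy=3,interpolation=cv2.INTER_CUBIC))
E
```

```text
15.1 [ 0.4644 -0.0727  0.2986] R 0.0969 phi 259.0311400797166 yaw 81.41091885229929 [ 1.2  0.2 -0.4]
```

View pics/w8.png

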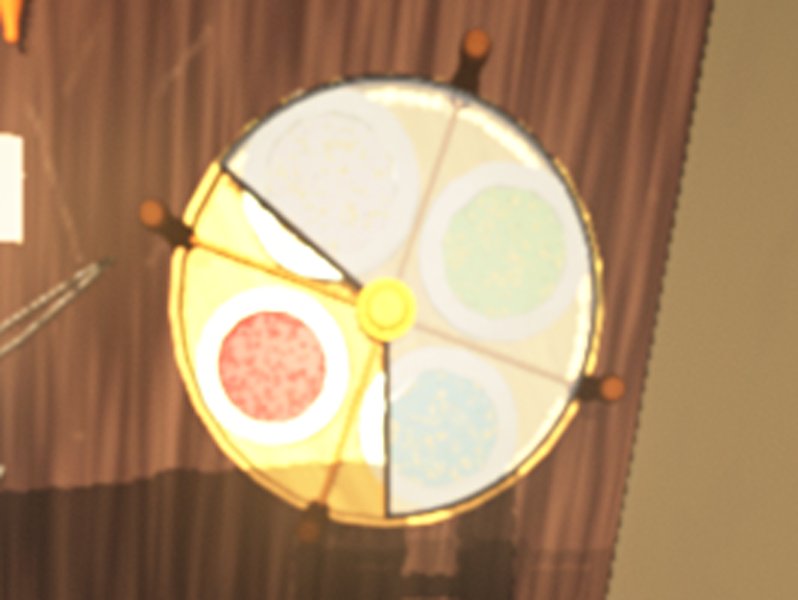

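The red tin is in the gap at crop (272,367). The pegs are at (475,44), (152,213), (311,524) and (612,387), and the gap edges at (224,168) and (388,516). I'll measure precisely.

```bash
python3 - <<'E'
from h import *
i=dict(np.load('w8.npz'));im=i.pop('im')
f=lambda u,v:(u/3+195,v/3)
P=[onz(i,*f(*p),.082) for p in((475,44),(152,213),(311,524),(612,387))];c=np.mean(P,0);print(c)
def g(n,p):
    d=(p-c)[:2];print(n,p.round(4),np.hypot(*d).round(4),(np.degrees(np.arctan2(d[1],d[0]))%360).round(1))
for p in P:g('peg',p)
for e in((224,168),(388,516)):g('edge',onz(i,*f(*e),.049))
hsv=cv2.cvtColor(im,cv2.COLOR_RGB2HSV);m=((hsv[...,0]>165)|(hsv[...,0]<8))&(hsv[...,1]>60)&(hsv[...,2]>150)
m[:90]=0;m[160:]=0;m[:,:255]=0;m[:,320:]=0
n,l,t,ce=cv2.connectedComponentsWithStats(m.astype('uint8'));k=1+t[1:,4].argmax();print(ce[k],t[k])
g('red',onz(i,*ce[k],.039)); g('red eye',onz(i,*f(272,367),.039))
g('nut',onz(i,*f(386,309),.061))
E
```

```text
[0.48271559 0.02365788 0.082     ]
peg [0.5297 0.1112 0.082 ] 0.0993 61.8
peg [0.3943 0.0708 0.082 ] 0.1002 152.0
peg [ 0.4362 -0.0627  0.082 ] 0.0981 241.7
peg [ 0.5706 -0.0245  0.082 ] 0.1003 331.3
edge [0.4218 0.0906 0.049 ] 0.0905 132.3
edge [ 0.4695 -0.0691  0.049 ] 0.0937 261.9
[272.53658537 113.14634146] [269 106  11  15  41]
red [0.4106 0.0211 0.039 ] 0.0722 182.0
red eye [0.4264 0.0063 0.039 ] 0.059 197.1
nut [0.482 0.022 0.061] 0.0017 247.2
```

The tray's compartment middle is at 196.7°, the red tin at 197.1°, and the gap's middle at about 196.8°, so it is centred. The lid's middle is at about (0.4266, 0.006, 0.039). Now the pointing move.

Request:
arm_command(moves=[2.4,-1.6,2,0,2.4,-1.6,3,0,2.4,-1.7,3,0,0,0,3,0,0,0,3,0,0,0,3,0,0,0,2,0,0,0,2,0,0,0,1,0,0,0,0,0,0,0,0,0])

```text
time: 16.07
ee_pos: [0.426, 0.006, 0.0801]
eef_rot: [0.758, 0.653, -0.001, 0.0]
ft_force: [0.5, 0.6, 0.3]
width: 0.0008
grip_force: 0.0
```

```bash
python3 -c "
from h import *
st()"
```

```text
16.07 [0.426  0.006  0.0801] R 0.0591 phi 196.15431174326255 yaw 81.46888867806716 [0.5 0.6 0.3]
```

Request:
arm_command(moves=[0,0,0.7,0,0,0,0.7,0,0,0,0.6,0,0,0,0,0,0,0,0,0,0,0,0,0,0,0,0,0,0,0,0,0,0,0,0,0,0,0,0,0,0,0,0,0,0,0,0,0])

```text
time: 17.07
ee_pos: [0.4267, 0.0058, 0.0598]
eef_rot: [0.758, 0.652, -0.0, 0.0]
ft_force: [0.4, 0.4, -0.1]
width: 0.0006
grip_force: 0.0
```

Request:
arm_command(moves=[0,0,0,0,0,0,0,0,0,0,0,0,0,0,0,0,0,0,0,0,0,0,0,0,0,0,0,0,0,0,0,0,0,0,0,0,0,0,0,0,0,0,0,0,0,0,0,0])

```text
time: 18.07
ee_pos: [0.4267, 0.0058, 0.0598]
eef_rot: [0.758, 0.652, 0.0, 0.0]
ft_force: [0.2, -0.9, -0.0]
width: 0.0004
grip_force: 0.0
```

Request:
arm_command(moves=[0,0,0,0,0,0,0,0,0,0,0,0,0,0,0,0,0,0,0,0,0,0,0,0,0,0,0,0,0,0,0,0,0,0,0,0,0,0,0,0,0,0,0,0,0,0,0,0])

```text
time: 19.07
ee_pos: [0.4267, 0.0058, 0.0598]
eef_rot: [0.758, 0.652, -0.0, 0.0]
ft_force: [-0.4, -0.7, 0.2]
width: 0.0003
grip_force: 0.0
```

```bash
python3 -c "
from h import *
st()
sc=r.camera_info('scene');im=r.camera('scene')
# check: red window centroid across scene view
h=cv2.cvtColor(im,cv2.COLOR_RGB2HSV);m=((h[...,0]>170)|(h[...,0]<5))&(h[...,1]>120)
m[:165]=0;m[265:]=0;m[:,:230]=0;m[:,330:]=0
v,u=np.nonzero(m);print(len(u),u.mean(),v.mean(),onz(sc,u.mean(),v.mean(),.039))"
```

```text
19.07 [0.4267 0.0058 0.0598] R 0.0585 phi 196.4764981963761 yaw 81.4189078261573 [-0.4 -0.7  0.2]
67 298.76119402985074 217.80597014925374 [0.41822339 0.01200551 0.039     ]
```

```bash
python3 -c "
from bench import r
print(r.close_job())"
```

```text
the job is handed in; nothing more can be done
None
```

I turned the tray about 173° by its pegs, so the red tin stands within about 1° of the middle of the gap. The fingertips held still about 2 cm above its lid for over two seconds, and I handed the job in at 19 s, still pointing.

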